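# Lock the wax injector's pot and set its heat

### The arm

A 6-joint arm with a two-finger parallel gripper is mounted at the origin on the work surface. World frame = base frame: x ahead of the robot, y to its left, z up, the work surface at z = 0. Lengths are in m, angles in rad, forces in N, time in s.
With the tool pointing down it reaches from about 0.35 to 0.975 m from the base axis. Payload 4.9 kg.
Tool frame: the origin (TCP) lies midway between the tips of the shut fingers; the grasp point (between the pads) lies ctrl.tcp_to_grasp behind it (ctrl.tcp_to_grasp is the distance from the TCP to the grasp point, in m); z points along the fingers, y is the direction in which the jaws open and shut (so a half turn about z gives the same grasp; the last joint's range is limited). The gripper opens to 85 mm and grips with 20 to 120 N. Pads are 22 mm wide; open, the fingers measure 114 mm over their backs; the gripper's body (76 mm by 85 mm) begins 54 mm behind the grasp point. The pads swing forward as they close: fully open they stand 13 mm farther back than shut.
Start: joints at [1.148, 0.053, 1.613, -0, 1.476, -0.119], TCP at [0.187, 0.596, 0.231] pointing down, gripper open.
Joint ranges: [-3.01, 3.01], [-1.01, 2.22], [0.06, 2.58], [-1.02, 4.17], [0.09, 2.62], [-3.14, 3.14]. Speed limits (rad/s): [2.57, 2.57, 3.14, 3.14, 3.14, 3.14].

### API

Orientations are given as a rotation vector (axis times angle).
In Python, from station import ctrl, get_image, calibration, finish_job, models gives the robot as it stands.
- The arm moves only by the shell command python3 -m creep 'ROWS' [FORCE]. ROWS is JSON, a list of rows, each a list of 7 numbers: the opening, from 0 (shut) to 1 (fully open), then the shift along the tool's x, y, z in m, then the turn, a rotation vector about the tool's x, y, z in degrees. A call has 1 to 20 rows; each row shifts and turns the commanded pose from where the row before left it, along the tool's axes as they then stand; what a row does not reach is not made up. A row lasts 1/10 s, in which the tool goes at most 50 mm and 8.59 degrees, less where a joint would pass 70% of its speed; a pose out of reach is approached as far as the arm can. A call with a gripper value outside its range is refused whole. The fingers move at their own pace and stop on an object; FORCE is the grip in N (left out, the last holds). Time passes only in rows, so rows that do not move let the fingers close. It gives the time, the measured TCP pose, the force and the opening at its end, in the units of the state.
- ctrl.get_obs(): the state, without advancing time (a new reading comes with each control period).
- get_image(name): name is "scene" or "top" or "wrist"; returns the picture (400x640x3 uint8, red, green, blue); there is no depth.
- calibration(name): a dict with "mtx" (3x3 intrinsics, pixels), "R" (3x3) and "t" (3): a world point X has camera coordinates R X + t. Camera axes: x right, y down, z forward; pixel columns grow to the right and rows downward; lengths in m; the calibration is good to about 2 mm. A picture is of the moment at which its call begins: read the wrist's pose just before it. calibration takes no time and is no camera call; for the wrist camera it gives the pose at the moment of the call.
- finish_job(): hands the job in, once; it reports no verdict.
Trained networks look in the newest picture that a camera, given by its name, has taken for a name from the list of things; names that differ only in an ending like _2 or _b are one class to them, and where a whole thing is asked for, a point or a joint stands for the part that bears it (a point fixed in the world has none). Each returns a list of dicts, best first, with "conf" (0 to 1); they miss things now and then, are a little off and sometimes report something else, mostly with a low value. They report only what shows in the picture. A call takes as long as a camera call.
- models.search_frame(camera, name): "extent" ([left, top, right, bottom] in pixels, round what is visible of it).
The state is a dict: "t": time; "q": joint angles; "dq": joint speeds; "effort": joint torques, N m; "tool_pos": TCP position; "tool_rot": TCP orientation; "contact_force": force on the tool from outside, world axes, zero at the start; "wrist_torque": the same for the moment, N m; "opening": finger opening in m.
Only numpy, scipy, OpenCV 4.12 (cv2) and the standard library are available. Lean on these libraries where they do the work, as an engineer would, in place of code of your own. Each camera call takes 0.05 s, during which the arm holds its last target. There are 200 camera calls.

### The job

The lid of the wax injector's pot is on but not locked. Press the lock ring down against its seal, turn it clockwise to the locked mark at its stop and let it spring up into its notches; only then turn the heat selector from off to the two-dot mark. Use hand force only, never more than about 50 N on the machine, and leave everything else on the bench and on the machine where it is.

Things in the scene. Friction and masses are not known exactly. Their poses are not given: they have to be found in the camera images.
- injector: wax injector fixed to the bench: grey housing 280 (x) x 420 (y) x 140 mm tall, origin under its centre, brass nozzle on the -x front. On its deck: the round steel pot at x 0, y +80 mm; the selector at x -50, y -130; a gauge 60 mm across, 45 tall, at x +100, y -172. A black pointer on the ring's top faces a short black bar on the deck when open, a pair of black lines on a keeper when locked
- pot_axis (a point): on the pot's vertical axis, level with the lock ring's flat top when it is up (204 mm above the bench); axes as the injector's. Ring: 184 mm across, bare flat top from 52 to 92 mm radius, inside it a lid dome 9 mm high with a brass valve 26 mm across, 30 mm high. Round it the steel keepers, 94 to 125 mm radius, tops 17 mm below the flat top. Ring drag: 2 to 6 N at a lug
- lock_ring (a joint): turn of the captive aluminium lock ring, rad, growing clockwise from above, 0 to a hard stop at 1.25; starts at 0 to 0.25. Ring up, its three ears butt against fixed keeper bars at 0.31; pressed down 4.5 mm or more they pass under. From 0.31 to 1.12 the keepers hold it down and it stays where left; past 1.12, no longer pressed, it springs up into its notches: locked
- lid (a joint): how far lid and ring together are pressed down, in m: 0 up, 0.007 at a hard bottom. The seal pushes back with about 5 N at first and 12 N at the bottom, wherever on the ring or lid it is pressed
- lug_a (a point): top centre of one of the ring's three equal lugs, 75 mm from the pot's axis, 60 degrees from the injector's x axis (counter-clockwise from above) with the ring at 0. The lug is an upright bar 40 mm long (radially, 55 to 95 mm), 18 mm wide, 25 mm high above the ring's flat top. Its axes: the injector's, turned with the ring
- lug_b (a point): top centre of one of the ring's three equal lugs, 75 mm from the pot's axis, 180 degrees from the injector's x axis (counter-clockwise from above) with the ring at 0. The lug is an upright bar 40 mm long (radially, 55 to 95 mm), 18 mm wide, 25 mm high above the ring's flat top. Its axes: the injector's, turned with the ring
- lug_c (a point): top centre of one of the ring's three equal lugs, 75 mm from the pot's axis, 300 degrees from the injector's x axis (counter-clockwise from above) with the ring at 0. The lug is an upright bar 40 mm long (radially, 55 to 95 mm), 18 mm wide, 25 mm high above the ring's flat top. Its axes: the injector's, turned with the ring
- selector (a joint): turn of the heat selector in rad, growing clockwise seen from above. Spring detents hold it at 0 (off, a dash on the dial plate), 0.6 (one dot), 1.2 (two dots) and 1.8 (three dots, the end); it takes up to about 0.25 N m to turn it out of a detent, and let go between 0.95 and 1.5 it settles at 1.2. It starts at 0
- selector_grip (a point): point on the selector's vertical axis, halfway up its grip. Black knob: skirt 72 mm across whose top lies 15 mm below this point, and on it a grip bar 64 mm long, 14 mm wide, 26 mm high (top 10 mm above this point). The point's x axis lies along the bar and points at the mark (white line on that end), y across it
- mould: vulcanised rubber mould in its aluminium frame, 75 x 50 x 32 mm, lying on the machine's deck behind the selector, origin under its centre; not part of the job
- wax_block: blue carving-wax block, 60 x 60 x 85 mm, standing on the bench, origin under its centre; not part of the job
- wax_tube: blue wax ring tube lying on its flat, 110 x 42 x 57 mm, origin under its centre; not part of the job
- jar: glass screw-lid jar, 84 mm across, 120 mm tall, origin under its centre; not part of the job
- charcoal: black charcoal soldering block, 140 x 70 x 32 mm, lying flat, origin under its centre; not part of the job
- tool_pot: blue stoneware pot full of gravers and brushes, 116 mm across, 100 mm tall (tools to 180 mm), origin under its centre; not part of the job
- saw: jeweller's piercing saw lying flat, 320 x 95 x 24 mm, origin under the handle end of its blade; not part of the job

How it is judged:
On the way, in this order (a step that is already met when the one before it is completed fails the run):
1. the lock ring is turned past its keepers and has sprung up at the locked mark (value of joint lock_ring above 1.1 rad and value of joint lid below 0.002 m), for 0.2 s.
2. the heat selector is on the two-dot mark, with the ring still locked (all of step 1 and value of joint selector between 1.1 and 1.3 rad), for 0.2 s.
At the end, for the whole second after the job is handed in: The lock ring stands at the locked mark (joint above 1.1 rad) and is up in its notches (less than 2 mm down), the selector rests in the two-dot detent (1.2 +- 0.1 rad), and both are still (all of step 2 and velocity of joint lock_ring between -0.05 and 0.05 rad/s and velocity of joint selector between -0.05 and 0.05 rad/s); the robot touches nothing.
It fails at once if the machine is pushed with more than 60 N (contact force between any of the fingers, the arm and injector above 60 N).
It fails at once if something else on the bench or machine is moved more than 30 mm (distance of any of mould, wax_block, wax_tube, jar, charcoal, tool_pot, saw from where it was at the start of the episode above 0.03 m).
It also fails if it takes over 56 s, if anything falls off the work surface, if the arm or the gripper's body presses on something with over 40 N, if the wrist force passes 120 N, or if a joint passes its speed limit or range.

## Working session

There is one attempt and no reset: what is moved stays moved. The work goes in short steps, Python scripts to look and compute and a shell command to move; the robot and the scene stay as the last step left them, time stands still between calls to the robot, and variables do not carry over. Pictures are saved under pics/ and viewed, about 8 in all and at most 12, crops included, and the job is handed in when it is done.

```bash
mkdir -p pics; ls; python3 - <<'E'
from station import ctrl,get_image,calibration,models
import cv2,numpy as np
o=ctrl.get_obs();print(o['t'],o['tool_pos'],o['tool_rot'],o['contact_force'],o['opening'],ctrl.tcp_to_grasp)
for c in ['scene','top','wrist']:
    im=get_image(c);cv2.imwrite(f'pics/{c}0.png',im[:,:,::-1])
    k=calibration(c);print(c,np.round(k['mtx'],1).tolist(),np.round(k['R'],4).tolist(),np.round(k['t'],4).tolist())
    if c!='wrist':
      for n in ['injector','lock_ring','lug_a','selector','mould']:
        print(n,[(np.round(d['extent']).tolist(),round(d['conf'],2)) for d in models.search_frame(c,n)[:4]])
E
```

```text
pics
0.0 [0.18671363 0.59581281 0.23007532] [-4.75250534e-01 -3.10490340e+00  3.06218677e-03] [-0.11345988  0.14737152 -0.65172479] 0.08535216411985692 0.0187
scene [[438.6, 0.0, 324.8], [0.0, 438.6, 196.3], [0.0, 0.0, 1.0]] [[0.391, 0.9203, -0.0135], [0.7448, -0.325, -0.5828], [-0.5408, 0.2178, -0.8125]] [-0.2737, -0.3063, 1.7083]
injector [([226.0, 161.0, 395.0, 301.0], 0.84)]
lock_ring [([297.0, 165.0, 373.0, 227.0], 0.84)]
lug_a [([300.0, 162.0, 367.0, 234.0], 0.92)]
selector [([247.0, 208.0, 275.0, 233.0], 0.82)]
mould [([275.0, 237.0, 310.0, 264.0], 0.59), ([296.0, 163.0, 369.0, 232.0], 0.39)]
top [[422.2, 0.0, 323.6], [0.0, 422.2, 199.1], [0.0, 0.0, 1.0]] [[0.0234, -0.9994, 0.0272], [-0.9959, -0.0257, -0.0862], [0.0869, -0.0251, -0.9959]] [0.0074, 0.5922, 1.3112]
injector [([258.0, 141.0, 410.0, 258.0], 0.68)]
lock_ring [([265.0, 158.0, 344.0, 226.0], 0.93)]
lug_a [([262.0, 158.0, 340.0, 226.0], 0.6)]
selector [([364.0, 200.0, 392.0, 226.0], 0.57)]
mould [([350.0, 148.0, 378.0, 174.0], 0.9)]
wrist [[298.9, 0.0, 317.7], [0.0, 298.9, 198.6], [0.0, 0.0, 1.0]] [[0.2991, 0.9542, 0.0005], [0.9209, -0.2888, 0.2619], [0.25, -0.0778, -0.9651]] [-0.625, -0.0347, 0.3781]
```

```bash
python3 - <<'E'
import cv2,numpy as np
a=cv2.imread('pics/top0.png')[120:280,230:430];b=cv2.imread('pics/scene0.png')[140:320,210:410]
cv2.imwrite('pics/v1.png',cv2.resize(a,None,fx=4,fy=3.75*4/3.75,interpolation=cv2.INTER_CUBIC)[:600])
cv2.imwrite('pics/v2.png',np.hstack([cv2.imread('pics/scene0.png')])) 
E
```

```text
(no output)
```

View pics/v1.png

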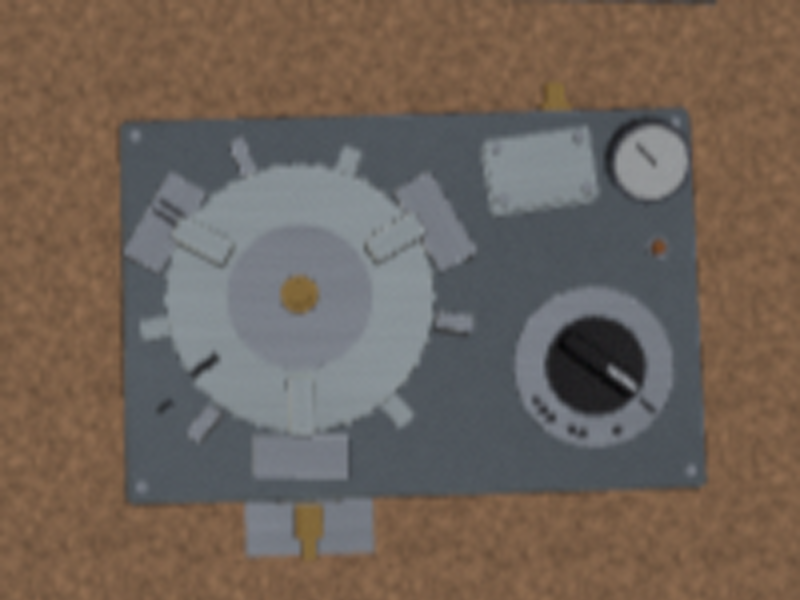

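View pics/v2.png

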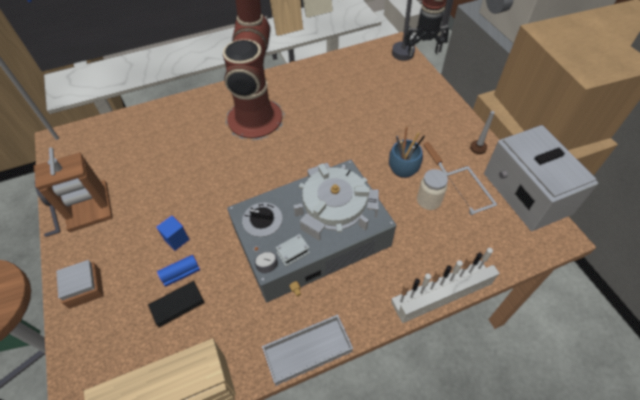

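```bash
cat > h.py <<'E'
import numpy as np
from station import ctrl,get_image,calibration,models
def ray(k,uv):
    d=k['R'].T@np.linalg.inv(k['mtx'])@np.array([uv[0],uv[1],1.]);return -k['R'].T@k['t'],d
def plane(k,uv,z):
    c,d=ray(k,uv);return c+d*(z-c[2])/d[2]
def proj(k,X):
    p=k['mtx']@(k['R']@np.array(X)+k['t']);return p[:2]/p[2]
def tri(l):
    A=0;b=0
    for k,uv in l:
        c,d=ray(k,uv);d=d/np.linalg.norm(d);P=np.eye(3)-np.outer(d,d);A=A+P;b=b+P@c
    return np.linalg.solve(A,b)
E
python3 - <<'E'
from h import *
k=calibration('top');s=calibration('scene');f=lambda u,v:(230+(u-1.5)/4,120+(v-1.5)/4)
P=lambda u,v,z:plane(k,f(u,v),z)
c=[P(*x,.14) for x in[(122,122),(688,108),(706,487),(126,503)]]
print(np.round(c,4),np.round(np.mean(c,0),4))
print([np.linalg.norm(c[i]-c[i-1]) for i in range(4)])
print('yaw',[np.degrees(np.arctan2(*(c[0]-c[1])[[1,0]]))-90,np.degrees(np.arctan2(*(c[3]-c[2])[[1,0]]))-90])
v=P(298,293,.234);print('valve',v)
L={n:P(*x,.229) for n,x in dict(a=(203,240),b=(301,400),c=(395,238)).items()}
m=np.mean(list(L.values()),0);print('lugmean',m)
for n in L: d=L[n]-m;print(n,L[n],np.linalg.norm(d),np.degrees(np.arctan2(d[1],d[0])))
d=P(205,365,.204)-m;print('ptr',np.degrees(np.arctan2(d[1],d[0])))
for n,x in dict(bar=(165,406),lock=(168,213)).items():
  d=P(*x,.14 if n=='bar' else .187)-m;print(n,np.degrees(np.arctan2(d[1],d[0])))
print('sel',P(597,365,.18),'tri valve',tri([(k,f(298,293)),(s,(335,188))]),'tri sel',tri([(k,f(597,365)),(s,(262,217))]))
d=P(633,390,.19)-P(565,345,.19);print('selbar',np.degrees(np.arctan2(d[1],d[0])))
E
```

```text
[[ 0.7202  0.2129  0.14  ]
 [ 0.7426 -0.2011  0.14  ]
 [ 0.4656 -0.2162  0.14  ]
 [ 0.4447  0.2     0.14  ]] [ 0.5933 -0.0011  0.14  ]
[np.float64(0.27579808671757083), np.float64(0.4145773809918038), np.float64(0.2773895627044284), np.float64(0.4167287256869091)]
yaw [np.float64(3.1044162728857287), np.float64(2.8845340743414454)]
valve [0.58899332 0.07952747 0.234     ]
lugmean [0.58995216 0.07846275 0.229     ]
a [0.62357725 0.14431673 0.229     ] 0.07394182028088639 62.95110664547079
b [0.51785407 0.0756708  0.229     ] 0.07215212822472415 -177.78236595718258
c [0.62842515 0.01540073 0.229     ] 0.07387144367067461 -58.6133896502657
ptr 127.52386063028982
bar 128.11267283886093
lock 58.60313249369531
sel [ 0.54925382 -0.12990903  0.18      ] tri valve [0.59022094 0.08028157 0.22380185] tri sel [ 0.55161536 -0.13254029  0.15155909]
selbar -122.21740466542781
```

```bash
python3 -m creep '[[1,0,0,-0.03,0,0,-6.5],[1,0,0,-0.03,0,0,-6.5],[1,0,0,-0.03,0,0,-6.5],[1,-0.0193,-0.0332,0,0,0,0],[1,-0.0193,-0.0332,0,0,0,0],[1,-0.0193,-0.0332,0,0,0,0],[1,-0.0193,-0.0332,0,0,0,0],[1,-0.0193,-0.0332,0,0,0,0],[1,-0.0193,-0.0332,0,0,0,0],[1,-0.0193,-0.0332,0,0,0,0],[1,-0.0193,-0.0332,0,0,0,0],[1,-0.0193,-0.0332,0,0,0,0],[1,-0.0193,-0.0332,0,0,0,0],[1,-0.0193,-0.0332,0,0,0,0],[1,-0.0193,-0.0332,0,0,0,0],[1,-0.0193,-0.0332,0,0,0,0],[1,-0.0193,-0.0332,0,0,0,0],[1,-0.0193,-0.0332,0,0,0,0],[1,-0.0193,-0.0332,0,0,0,0]]' 20; python3 -m creep '[[1,0,0,0,0,0,0],[1,0,0,0,0,0,0]]' 20
python3 - <<'E'
from h import *
import cv2,pickle
o=ctrl.get_obs();print(o['t'],o['tool_pos'],o['tool_rot'],o['contact_force'],o['q'])
k=calibration('wrist');im=get_image('wrist');cv2.imwrite('pics/w1.png',im[:,:,::-1]);pickle.dump(k,open('w1.pkl','wb'))
print(-k['R'].T@k['t'])
E
```

```text
t: 2.55
tool_pos: [0.5156, 0.0753, 0.3215]
tool_rot: [-0.057, 3.14, 0.0]
contact_force: [1.3, 1.0, -0.2]
opening: 0.0854
t: 2.75
tool_pos: [0.5151, 0.0763, 0.3212]
tool_rot: [0.055, -3.141, -0.001]
contact_force: [0.6, 0.2, -0.6]
opening: 0.0856
2.75 [0.51505153 0.07631821 0.32116888] [ 5.47621888e-02 -3.14051803e+00 -6.80942936e-04] [ 0.59627476  0.21231043 -0.55266425] [ 3.88062984e-03 -2.35913589e-01  1.73526788e+00  4.26556944e-04
  1.64284132e+00 -1.60175621e+00]
[0.44955116 0.07360074 0.46417003]
```

View pics/w1.png

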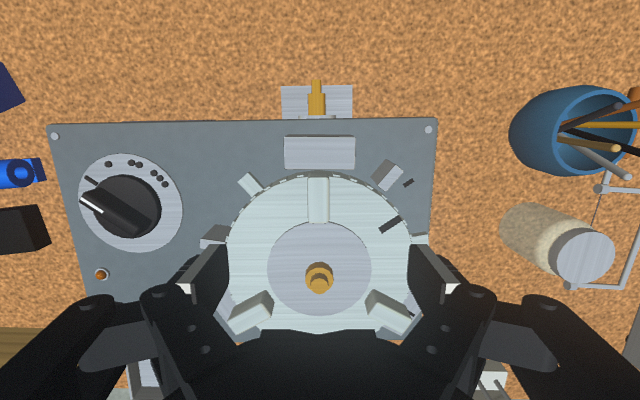

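```bash
python3 - <<'E'
from h import *
import pickle
w=pickle.load(open('w1.pkl','rb'));k=calibration('top');f=lambda u,v:(230+(u-1.5)/4,120+(v-1.5)/4)
print('valve tri',tri([(w,(319,271)),(k,f(298,293))]),'lug b tri',tri([(w,(318.5,200)),(k,f(301,403))]))
print('valve',plane(w,(319,271),.234))
for p in [(318.5,178),(318.5,222),(309,200),(328.5,200)]:print(plane(w,p,.229))
print('ringedge L/R flat',plane(w,(228,258),.204),plane(w,(412,258),.204))
c=[plane(w,p,.14) for p in [(47,127),(437,118)]];d=c[1]-c[0];print('front corners',c,np.degrees(np.arctan2(d[1],d[0]))-90,np.linalg.norm(d))
print('sel plate centre',plane(w,(131,202),.142),'bar ends', plane(w,(86,201),.185),plane(w,(152,232),.185))
print('bar/pointer',plane(w,(408,182),.14),plane(w,(390,225),.204))
E
```

```text
valve tri [0.59196628 0.08009395 0.20455312] lug b tri [0.5160925  0.0762565  0.22263642]
valve [0.57581273 0.0793019  0.234     ]
[0.49609923 0.07604855 0.229     ]
[0.53334798 0.07737697 0.229     ]
[0.51462118 0.06894964 0.229     ]
[0.51406835 0.08485769 0.229     ]
ringedge L/R flat [ 0.58153523 -0.00711943  0.204     ] [0.57547478 0.16817095 0.204     ]
front corners [array([ 0.46901291, -0.21111618,  0.14      ]), array([0.44550868, 0.19876444, 0.14      ])] 3.2819796803823778 0.4105539764062354
sel plate centre [ 0.54793771 -0.13189127  0.142     ] bar ends [ 0.53530749 -0.14790287  0.185     ] [ 0.56533525 -0.08752598  0.185     ]
bar/pointer [0.51476908 0.17618826 0.14      ] [0.5428982  0.14392451 0.204     ]
```

```bash
python3 -m creep '[[0.6,0,0,0.022,0,0,0],[0.5,0,0,0.022,0,0,0],[0.5,0,0,0.022,0,0,0],[0.5,0,0,0.022,0,0,0],[0.5,0,0,0.02,0,0,0],[0.5,0,0,0,0,0,0]]' 20;python3 -m creep '[[0,0,0,0,0,0,0],[0,0,0,0,0,0,0],[0,0,0,0,0,0,0],[0,0,0,0,0,0,0],[0,0,0,0,0,0,0]]' 20
python3 - <<'E'
from h import *
import cv2,pickle
o=ctrl.get_obs();print(o['t'],o['tool_pos'],o['tool_rot'],o['contact_force'],o['opening'])
k=calibration('wrist');im=get_image('wrist');cv2.imwrite('pics/w2.png',im[:,:,::-1]);pickle.dump(k,open('w2.pkl','wb'))
E
```

```text
t: 3.4
tool_pos: [0.5124, 0.0781, 0.21]
tool_rot: [0.061, -3.135, -0.0]
contact_force: [-0.4, 0.1, -0.4]
opening: 0.0429
t: 3.9
tool_pos: [0.5154, 0.0772, 0.215]
tool_rot: [-0.058, 3.139, 0.001]
contact_force: [-2.6, 2.2, 5.3]
opening: 0.0177
3.9 [0.51544768 0.07720148 0.21499921] [-5.78652643e-02  3.13924771e+00  1.34853054e-03] [-2.58918918  2.22404066  5.26110642] 0.01770138095600676
```

View pics/w2.png

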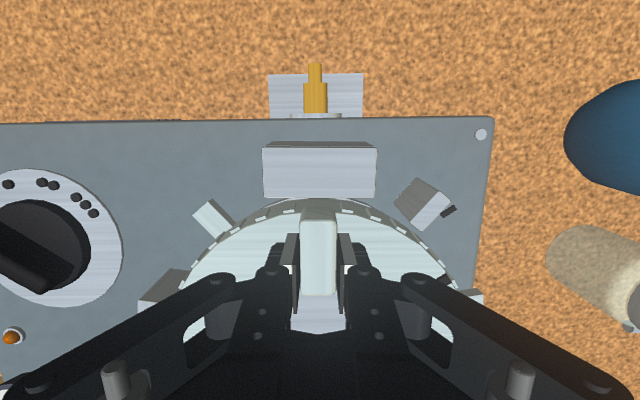

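```bash
R='[0,0,0,0,0,0,0]'; python3 -m creep '[[0,0,0,0,0,0,0],[0,0,0,0,0,0,0]]' 20; for i in 1 2; do python3 -m creep '[[0,0,0,0.003,0,0,0],[0,0,0,0,0,0,0]]' 20;done
```

```text
t: 4.15
tool_pos: [0.5154, 0.0772, 0.2148]
tool_rot: [-0.058, 3.139, 0.001]
contact_force: [-2.9, 2.5, 6.1]
opening: 0.0173
t: 4.35
tool_pos: [0.5154, 0.0772, 0.212]
tool_rot: [-0.058, 3.139, 0.001]
contact_force: [-4.3, 1.8, 7.3]
opening: 0.0177
t: 4.55
tool_pos: [0.5155, 0.0772, 0.2096]
tool_rot: [-0.058, 3.139, 0.001]
contact_force: [-5.8, 2.9, 10.1]
opening: 0.0174
```

```bash
python3 -m creep '[[0,0,0,0.0012,0,0,0],[0,0,0,0,0,0,0]]' 25; python3 -m creep '[[0,-0.0003,0.0065,0,0,0,5],[0,-0.0003,0.0065,0,0,0,5],[0,-0.0003,0.0065,0,0,0,5],[0,-0.0003,0.0065,0,0,0,5],[0,0,0,0,0,0,0]]' 25
```

```text
t: 4.75
tool_pos: [0.5155, 0.0772, 0.2088]
tool_rot: [-0.058, 3.139, 0.001]
contact_force: [-6.3, 2.2, 11.3]
opening: 0.0172
t: 5.25
tool_pos: [0.5191, 0.1031, 0.209]
tool_rot: [0.49, 3.101, 0.001]
contact_force: [-7.1, 1.2, 10.8]
opening: 0.0176
```

```bash
python3 -m creep '[[0,-0.0003,0.0065,0,0,0,5],[0,-0.0003,0.0065,0,0,0,5],[0,-0.0003,0.0065,0,0,0,5],[0,-0.0003,0.0065,0,0,0,5],[0,-0.0003,0.0065,0,0,0,5],[0,0,0,0,0,0,0]]' 25;python3 -m creep '[[0,-0.0003,0.0065,0,0,0,5],[0,-0.0003,0.0065,0,0,0,5],[0,-0.0003,0.0065,0,0,0,5],[0,-0.0003,0.0065,0,0,0,5],[0,0,0,0,0,0,0]]' 25
```

```text
t: 5.85
tool_pos: [0.5357, 0.131, 0.209]
tool_rot: [1.151, 2.922, 0.002]
contact_force: [-5.5, 1.7, 10.2]
opening: 0.0173
t: 6.35
tool_pos: [0.5566, 0.1464, 0.2091]
tool_rot: [1.642, 2.677, 0.003]
contact_force: [-5.2, 1.8, 10.8]
opening: 0.0173
```

```bash
python3 -m creep '[[0,-0.0001,0.0052,0,0,0,4],[0,0,0,0,0,0,0]]' 25;python3 -m creep '[[0,0,0,-0.003,0,0,0],[0,0,0,-0.003,0,0,0],[0,0,0,0,0,0,0]]' 25;
```

```text
t: 6.55
tool_pos: [0.5613, 0.1486, 0.2091]
tool_rot: [1.734, 2.618, 0.003]
contact_force: [-5.4, 0.3, 10.6]
opening: 0.0176
t: 6.85
tool_pos: [0.5609, 0.1484, 0.2144]
tool_rot: [1.732, 2.62, 0.003]
contact_force: [-2.6, 2.1, 6.1]
opening: 0.0173
```

```bash
python3 -m creep '[[0.5,0,0,0,0,0,0],[0.5,0,0,0,0,0,0],[0.5,0,0,-0.01,0,0,0],[0.5,0,0,-0.03,0,0,0],[0.5,0,0,-0.03,0,0,0],[0.7,0,0,-0.03,0,0,0],[1,0,0,0,0,0,0],[1,0,0,0,0,0,0]]' 20
python3 - <<'E'
from h import *
import cv2,pickle
o=ctrl.get_obs();print(o['t'],o['tool_pos'],o['tool_rot'],o['contact_force'])
k=calibration('wrist');im=get_image('wrist');pickle.dump(k,open('w3.pkl','wb'));cv2.imwrite('pics/w3.png',im[:,:,::-1])
t=get_image('top')[:,:,::-1];cv2.imwrite('pics/t3.png',np.vstack([im[:300,:,::-1],cv2.resize(t[120:280,230:430],(640,512))[:300]]))
E
```

```text
t: 7.65
tool_pos: [0.5608, 0.148, 0.3132]
tool_rot: [1.731, 2.62, 0.002]
contact_force: [-0.3, 0.1, 0.3]
opening: 0.0834
7.65 [0.56083418 0.14804701 0.31318872] [1.73095541e+00 2.61962051e+00 2.01358886e-03] [-0.27388469  0.11752204  0.29760113]
```

View pics/t3.png

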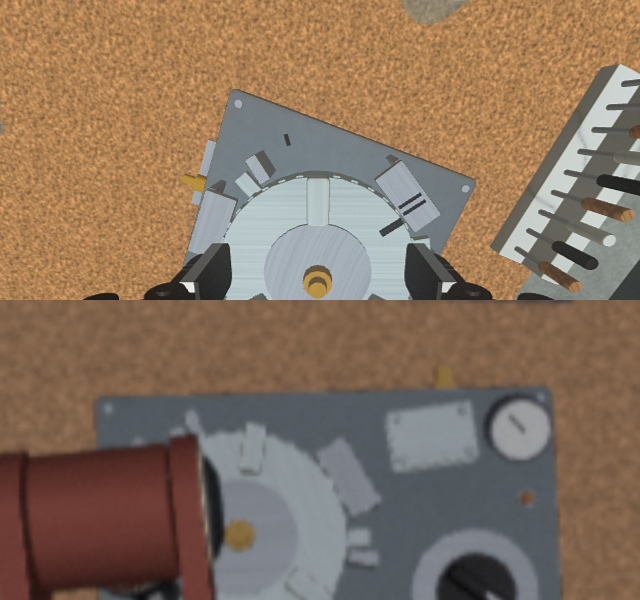

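```bash
python3 -m creep '[[1,0,0,0,0,0,7.85],[1,0,0,0,0,0,7.85],[1,0,0,0,0,0,7.85],[1,0,0,0,0,0,7.85],[1,0,0,0,0,0,7.85],[1,0,0,0,0,0,7.85],[1,0,0,0,0,0,7.85],[1,-0.0304,0.0173,0,0,0,0],[1,-0.0304,0.0173,0,0,0,0],[1,-0.0304,0.0173,0,0,0,0],[1,-0.0304,0.0173,0,0,0,0],[1,-0.0304,0.0173,0,0,0,0],[1,-0.0304,0.0173,0,0,0,0],[1,-0.0304,0.0173,0,0,0,0],[1,-0.0304,0.0173,0,0,0,0],[1,0,0,0,0,0,0],[1,0,0,0,0,0,0]]' 20
python3 - <<'E'
from h import *
import cv2,pickle
o=ctrl.get_obs();print(o['t'],o['tool_pos'],o['tool_rot'],o['contact_force'],o['q'])
k=calibration('wrist');im=get_image('wrist');pickle.dump(k,open('w4.pkl','wb'))
cv2.imwrite('pics/w4.png',im[:,:,::-1])
E
```

```text
t: 9.45
tool_pos: [0.5489, -0.1318, 0.3102]
tool_rot: [-2.745, -1.523, 0.003]
contact_force: [-0.2, 1.0, 0.1]
opening: 0.0852
9.45 [ 0.54889766 -0.13179827  0.31019916] [-2.74460292 -1.52301918  0.00277361] [-0.20379084  1.00076865  0.14448222] [-3.67677233e-01 -1.23973074e-01  1.65508872e+00  3.98021992e-04
  1.61370718e+00  1.89918943e-01]
```

View pics/w4.png

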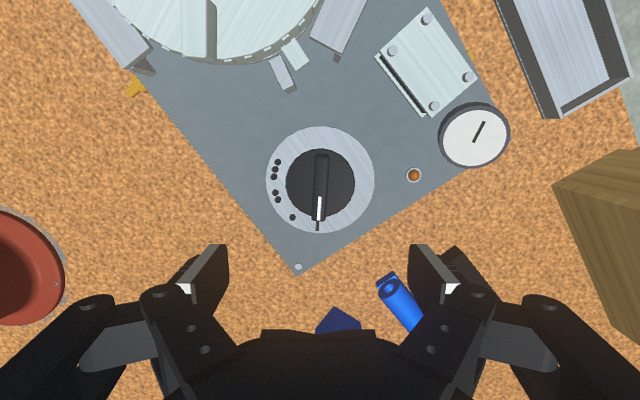

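```bash
python3 - <<'E'
from h import *
import pickle
w=pickle.load(open('w1.pkl','rb'));v=pickle.load(open('w4.pkl','rb'));k=calibration('top')
f=lambda u,w:(230+(u-1.5)/4,120+(w-1.5)/4)
print('skirt',tri([(w,(127,207)),(v,(320.5,183))]),tri([(k,f(596,366)),(v,(320.5,183))]))
print('line end',tri([(w,(82,201)),(v,(319,220))]))
for z in(.175,.185,.195):
  a=plane(v,(321,156),z);b=plane(v,(318.5,220),z);d=b-a
  print(z,a,b,(a+b)/2,np.linalg.norm(d),np.degrees(np.arctan2(d[1],d[0])))
print('plate',plane(v,(320.5,179),.142))
E
```

```text
skirt [ 0.55178116 -0.13294136  0.1485374 ] [ 0.5509002  -0.13496236  0.14051538]
line end [ 0.53584908 -0.15606804  0.1811765 ]
0.175 [ 0.56846689 -0.10656828  0.175     ] [ 0.5333214  -0.15863377  0.175     ] [ 0.55089415 -0.13260102  0.175     ] 0.0628173603737395 -124.02032016388051
0.185 [ 0.5690536  -0.10547931  0.185     ] [ 0.53517164 -0.15567298  0.185     ] [ 0.55211262 -0.13057615  0.185     ] 0.06055899940440298 -124.02032016388048
0.195 [ 0.56964031 -0.10439035  0.195     ] [ 0.53702187 -0.1527122   0.195     ] [ 0.55333109 -0.12855127  0.195     ] 0.05830063843506644 -124.02032016388051
plate [ 0.55327623 -0.13055168  0.142     ]
```

```bash
python3 -m creep '[[0.6,0.0002,0.0012,0.03,0,0,2],[0.5,0,0,0.03,0,0,0],[0.5,0,0,0.03,0,0,0],[0.5,0,0,0.03,0,0,0],[0.5,0,0,0.015,0,0,0],[0.5,0,0,0.015,0,0,0],[0.5,0,0,0,0,0,0]]' 20;python3 -m creep '[[0,0,0,0,0,0,0],[0,0,0,0,0,0,0],[0,0,0,0,0,0,0],[0,0,0,0,0,0,0],[0,0,0,0,0,0,0]]' 20
```

```text
t: 10.2
tool_pos: [0.5497, -0.131, 0.1601]
tool_rot: [-2.769, -1.478, 0.004]
contact_force: [-0.7, 0.4, -0.1]
opening: 0.0427
t: 10.7
tool_pos: [0.5511, -0.1317, 0.1641]
tool_rot: [2.772, 1.478, 0.002]
contact_force: [-3.5, 4.0, 6.7]
opening: 0.0137
```

```bash
python3 -m creep '[[0,0,0,0,0,0,5],[0,0,0,0,0,0,6],[0,0,0,0,0,0,6],[0,0,0,0,0,0,6],[0,0,0,0,0,0,6],[0,0,0,0,0,0,0]]' 25;python3 -m creep '[[0,0,0,0,0,0,6],[0,0,0,0,0,0,6],[0,0,0,0,0,0,6],[0,0,0,0,0,0,6],[0,0,0,0,0,0,6],[0,0,0,0,0,0,6],[0,0,0,0,0,0,4],[0,0,0,0,0,0,0],[0,0,0,0,0,0,0]]' 25
```

```text
t: 11.3
tool_pos: [0.5512, -0.1321, 0.1641]
tool_rot: [3.054, 0.734, 0.002]
contact_force: [-3.5, 2.5, 6.4]
opening: 0.0132
t: 12.2
tool_pos: [0.5512, -0.1325, 0.1641]
tool_rot: [3.121, -0.351, 0.003]
contact_force: [-3.7, -0.7, 2.8]
opening: 0.0135
```

```bash
python3 -m creep '[[0.5,0,0,0,0,0,0],[0.5,0,0,0,0,0,0],[0.5,0,0,-0.01,0,0,0],[0.5,0,0,-0.03,0,0,0],[0.5,0,0,-0.04,0,0,0],[0.7,0,0,-0.04,0,0,0],[1,-0.02,0,-0.03,0,0,0],[1,-0.04,0,0,0,0,0],[1,-0.04,0,0,0,0,0],[1,-0.04,0,0,0,0,0],[1,0,0,0,0,0,0],[1,0,0,0,0,0,0]]' 20
python3 - <<'E'
from h import *
import cv2,pickle
im=get_image('wrist')[:,:,::-1];pickle.dump(calibration('wrist'),open('w5.pkl','wb'));t=get_image('top')[:,:,::-1]
cv2.imwrite('pics/w5.png',im);cv2.imwrite('pics/t5.png',t);cv2.imwrite('pics/v5.png',np.vstack([im[:240],cv2.resize(t[130:270,240:420],(640,498))[:350]]))
E
```

```text
t: 13.4
tool_pos: [0.4141, -0.1008, 0.3131]
tool_rot: [3.121, -0.352, 0.005]
contact_force: [0.3, 0.2, 0.0]
opening: 0.0852
```

View pics/v5.png

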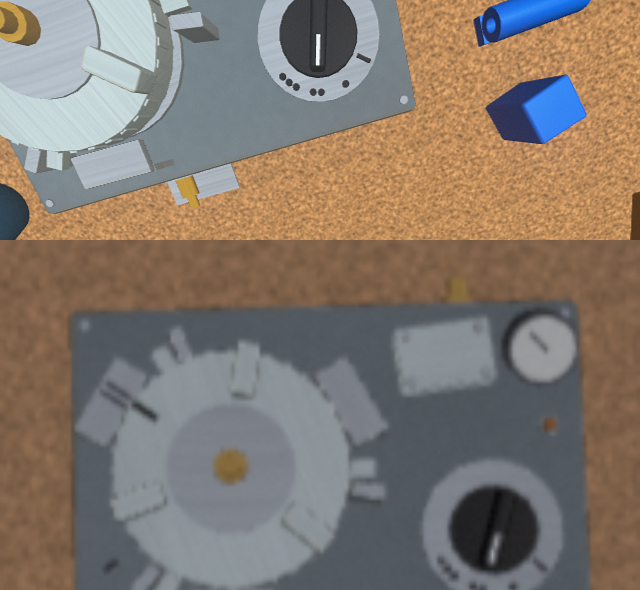

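```bash
python3 - <<'E'
from h import *
k=calibration('top');f=lambda u,v:(240+(u-1.3)/3.5556,130+(v-240-1.3)/3.5556)
for z in (.229,.224):
  L=[plane(k,f(*p),z) for p in [(244,368),(139,502),(309,527)]]
  m=np.mean(L,0);a=[np.degrees(np.arctan2(*(l-m)[[1,0]])) for l in L]
  print(z,m,a,[63.-a[0],183-a[1],303-(a[2]+360)],[np.linalg.norm(l-m) for l in L])
E
```

```text
0.229 [0.58912703 0.078531   0.229     ] [np.float64(-6.137768706957159), np.float64(113.37964737740256), np.float64(-126.85530005168087)] [np.float64(69.13776870695716), np.float64(69.62035262259744), np.float64(69.85530005168087)] [np.float64(0.07493457165531675), np.float64(0.07421183767696247), np.float64(0.07511909252894762)]
0.224 [0.58963013 0.07863294 0.224     ] [np.float64(-6.137768706957167), np.float64(113.37964737740262), np.float64(-126.85530005168094)] [np.float64(69.13776870695716), np.float64(69.62035262259738), np.float64(69.85530005168096)] [np.float64(0.0752668114693403), np.float64(0.0745408730821631), np.float64(0.07545215045908758)]
```

```bash
python3 -c "
from station import finish_job;print(finish_job())"
```

```text
the job is handed in; nothing more can be done
None
```

The lid is locked and the heat selector is on the two-dot mark; I handed the job in at about 13.5 s of the 56 s allowed.

**Lock ring:** I gripped lug_b and pressed the ring down until the seal pushed back with about 11 N. I then turned it about 69° clockwise and eased it up before letting go.
- **Angle:** the last top view puts the ring at about 69.5° (1.21 rad), past the 1.12 rad release point and just short of the 1.25 rad stop. Its pointer is at the pair of lines.
- **Up in its notches:** I did not measure the ring's height. As I lifted, the push-back fell from 10.6 N to about 6 N, the same as before pressing, and nothing held the ring down.

**Selector:** I turned the grip bar about 69° clockwise. After I let go, its white line points at the two dots.

**Forces:** the wrist readings printed after each move stayed below about 14 N, with the grip at 20 to 25 N.

**Disagreements:** heights from two views came out 6 to 30 mm below the given ones on the lug and valve. I used the given heights for the ring approach and checked by force when pressing. For the selector I used the measured height.

**Everything else:** the mould, gauge and wax pieces look undisturbed where they show in the last pictures, though I did not measure them. The arm was clear of everything, with the wrist force near zero.

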